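Empty the tumbling barrel and offer it the next stone ball

TASK

Tip the blue tumbling barrel, which has a crank, until all five spent polishing chunks have dropped into the green catch tray under it, then stand the barrel fully upright again. Then pick up the dark grey ball tray, which has a red handle, keep it level so that the stone ball stays in its pocket, and finish still holding it in the gripper, level and motionless, with the ball over the middle of the barrel's mouth and the tray a few centimetres above the rim, not touching the stand. Do not touch the ball, and leave the other things on the bench where they are.

Things in the scene. Friction and masses are not known exactly. Their poses are not given: they have to be found in the camera images.
- rig: Fixed tumbling stand. Origin on the bench under the barrel's pivot axis, which lies along this frame's y at height 140 mm; x is the way the mouth tips, away from the robot (yaw up to 0.25 rad). Green catch tray x -50 to 150, y -60 to 60 mm, floor 6 mm thick, walls 45 mm high (far one 60). Two steel posts, 158 mm high, y -74 to -62 and 62 to 74 mm.
- barrel (a joint): Angle of the blue barrel: 0 upright at a stop, grows as the mouth tips to the stand's +x, stop at 2.36 rad (mouth steeply down, all drains out). Stays where left; pivot friction 0.15 N m, about 2 N at the crank. Barrel: open cup 100 mm tall, outside diameter 80 mm at the foot, 104 at the rim, wall 4 mm, pivoted at half its height; upright rim 190 mm above the bench.
- crank (a point): Middle of the black crank grip: cylinder 16 mm thick, 50 mm long, spins freely on its pin along the stand's y. It is 90 mm from the pivot, at y -113 mm of the stand (crank arm at y -81, 10 mm thick). At joint 0 it is 74 mm to -x of and 52 mm above the pivot; swings up and over to 89 mm to +x and 16 mm above at 2.36 rad. Pinch it from above, fingers closing along the stand's x.
- mouth (a point): Centre of the barrel's open mouth, in the plane of its rim; moves with the barrel; z points out of the mouth. Mouth inside diameter 96 mm.
- chunk0: Polishing chunk 1 of 5, a rounded cylinder 18 mm in diameter and 16 mm long, terracotta, 12 g; origin at its centre. All five start on the barrel's floor.
- chunk1: Polishing chunk 2 of 5, a rounded block of 15 x 15 x 16 mm, white, 12 g; origin at its centre. All five start on the barrel's floor.
- chunk2: Polishing chunk 3 of 5, a rounded cylinder 18 mm in diameter and 16 mm long, green, 12 g; origin at its centre. All five start on the barrel's floor.
- chunk3: Polishing chunk 4 of 5, a rounded block of 15 x 15 x 16 mm, terracotta, 12 g; origin at its centre. All five start on the barrel's floor.
- chunk4: Polishing chunk 5 of 5, a rounded cylinder 18 mm in diameter and 16 mm long, white, 12 g; origin at its centre. All five start on the barrel's floor.
- tray: Loose dark grey aluminium ball tray, 150 (x) x 90 (y) x 12 mm, 0.25 to 0.45 kg, with round pockets 36 mm wide and 4 mm deep at x +50 mm (holds the ball) and -50 mm (empty), and a red bridge handle over its middle. Origin at the centre of its underside, z up. Yaw up to 0.5 rad at the start: the ball is at the end farther from the robot.
- handle (a point): Centre of the red handle bar of the tray: 50 mm long along the tray's x, 12 mm wide (y), 14 mm tall (48 to 62 mm above the tray's underside), on two 10 mm posts at x = -20 and +20 mm; its centre is 55 mm above the tray's underside. Pinch it from above across its 12 mm width.
- seat (a point): Fixed point of the tray: where the ball's centre is when it rests in the middle of its pocket (tray frame x = +50, y = 0, z = 23 mm).
- ball_center (a point): Centre of the loose stone ball, 30 mm in diameter, about 40 g. It rolls up to about 8 mm in its pocket and rolls out if the tray is tipped or jerked.
- jar: Bystander: amber jar with blue cap, 56 mm in diameter, 85 mm tall; origin under its centre.
- mug: Bystander: white mug, 76 mm in diameter, 90 mm tall, with a handle; origin under its centre.
- block: Bystander: wooden block 70 x 50 x 35 mm; origin under its centre.
- wheel: Bystander: terracotta abrasive wheel lying flat, 70 mm in diameter, 16 mm thick; origin under its centre.
- driver: Bystander: screwdriver lying along its x, 160 mm long; origin at the underside of its middle.
- brush: Bystander: brush lying along its x, 160 mm long; origin at the underside of its middle.
- ball: The same stone ball as a body (40 g, 30 mm); its axes turn as it rolls, so use ball_center for its place.
Things that resemble listed ones, but are neither listed nor needed, are in the scene too. Of the things like the tray, leave any that is pink, purple or turquoise; of the rest the larger one is meant.

How it is judged:
By the outcome, as a careful person would: the job done as asked, in the order asked, and still so for the second after the job is handed in, while the arm keeps its last pose, push and grip.
It also fails if it takes over 66 s, if anything falls off the work surface, if the arm or the gripper's body presses on something with over 40 N, if the wrist force passes 120 N, or if a joint passes its speed limit or range.

ROBOT

A 7-joint arm with a two-finger parallel gripper is mounted at the origin on the work surface. World frame = base frame: x ahead of the robot, y to its left, z up, the work surface at z = 0. Lengths are in mm, angles in rad, forces in N, time in s.
With the tool pointing down it reaches from about 400 to 875 mm from the base axis. Payload 4.4 kg.
Tool frame: the origin (TCP) lies midway between the tips of the shut fingers; the grasp point (between the pads) lies 19 mm behind it (ctrl.hold_point_z is the distance from the TCP to the grasp point, in mm); z points along the fingers, y is the line along which they close (so a half turn about z gives the same grasp; the last joint's range is limited). The gripper opens to 85 mm and grips with 20 to 120 N. Pads are 22 mm wide; open, the fingers measure 114 mm over their backs; the gripper's body (76 mm by 85 mm) begins 54 mm behind the grasp point. The pads swing forward as they close: fully open they stand 13 mm farther back than shut.
Start: joints at [1.129, 0.628, 0.038, 1.517, -0.027, 0.996, -0.02], TCP at [238.589, -604.643, 231.313] pointing down, gripper open.
Joint ranges: [-3.06, 3.06], [-0.37, 2.12], [-1.25, 1.32], [0.18, 2.47], [-1.1, 4.24], [0.23, 1.98], [-2.94, 2.94]. Speed limits (rad/s): [2.57, 2.57, 3.14, 3.14, 3.14, 3.14, 3.14].

INTERFACE

Orientations are given as a rotation vector (axis times angle).
In Python, from bench import get_obs, eyes, ticket, ctrl gives the robot as it stands.
- The arm moves only by the tool jog_arm, never from a script. Its argument "deltas" is a list of rows, each a list of 6 numbers: the shift along the tool's x, y, z in cm, then the turn, a rotation vector about the tool's x, y, z in rad. In form: [[x, y, z, wx, wy, wz], ...]. A call has 1 to 8 rows; each row is the pose to reach, as a shift and turn from the pose commanded when the call began, along the tool's axes at that moment; what a row does not reach only later rows make up. A row lasts 1/10 s, in which the tool goes at most 50 mm and 8.59 degrees, less where a joint would pass 70% of its speed; a pose out of reach is approached as far as the arm can. A call with a gripper value outside its range is refused whole. "claw" is the opening, from -1 (shut) to 1 (fully open), set as the call begins (left out, the last holds). The fingers move at their own pace and stop on an object; the grip force is fixed at half the most. Time passes only in rows, so rows that repeat a pose let the fingers close. It gives the time, the measured TCP pose, the force, the opening and the grip force at its end, in the units of the state.
- get_obs(): the state, without advancing time (a new reading comes with each control period).
- eyes.snapshot(name): name is "side" or "top" or "wrist"; returns a dict with "color" (400x640x3 uint8, red, green, blue), "K" (3x3 intrinsics, pixels), "eye" and "attitude" of the camera in the world; the wrist camera has in their place "T_tool_cam" (4x4, takes a point from camera to tool coordinates, whose origin is the TCP and whose axes are the flange's). Camera axes: x right, y down, z forward; pixel columns grow to the right and rows downward; lengths in mm; the calibration is good to about 2 mm. A picture is of the moment at which its call begins: read the wrist's pose just before it. There is no depth.
- ticket.close_job(): hands the job in; it is judged then, once.
The state is a dict: "t": time; "qpos": joint angles; "joint_vel": joint speeds; "joint_torque": joint torques, N m; "tool_pos": TCP position; "tcp_rot": TCP orientation; "contact_force": force on the tool from outside, world axes, zero at the start; "ft_torque": the same for the moment, N m; "gripper_width": finger opening in mm; "grasp_force": force on a finger pad.
Only numpy, scipy, OpenCV 4.12 (cv2) and the standard library are available. Lean on these libraries where they do the work, as an engineer would, in place of code of your own. Each camera call takes 0.05 s, during which the arm holds its last target. There are 200 camera calls.

## Working session

There is one attempt and no reset: what is moved stays moved. The work goes in short steps, Python scripts to look and compute and a tool call to move; the robot and the scene stay as the last step left them, time stands still between calls to the robot, and variables do not carry over. Pictures are saved under pics/ and viewed, at most 10 in all, crops included, and the job is handed in when it is done.

Besides the shell and the picture viewer there is one more tool, called after ">>>" by a JSON object that holds its "api" and its "payload", one argument or row to a line. jog_arm: Moves the arm, as the interface text tells. Its arguments: {"type":"object","properties":{"deltas":{"type":"array","items":{"type":"array","items":{"type":"number"}}},"claw":{"type":"number"}},"required":["deltas"]}

```bash
mkdir -p pics; ls; python3 - <<'E'
from bench import get_obs, eyes, ctrl
import cv2, numpy as np
o=get_obs(); print(o, ctrl.hold_point_z)
for n in ["side","top"]:
    s=eyes.snapshot(n); np.savez(f"pics/{n}0.npz",**s)
    cv2.imwrite(f"pics/{n}0.png",s["color"][:,:,::-1]); print(n,s["K"],s["eye"],s["attitude"])
E
```

```text
pics
{'t': 0.0, 'qpos': array([ 1.12920669,  0.62932775,  0.03844596,  1.5183765 , -0.02700875,
        0.99632668, -0.01995816]), 'joint_vel': array([-2.25691374e-03,  2.40003329e-05, -6.29238124e-04, -1.76026106e-03,
        1.78884995e-04, -2.06307633e-03,  2.61902910e-04]), 'joint_torque': array([-7.89419005e-05, -5.63392782e+01,  1.22617710e+00, -1.93444955e+01,
        1.09656170e-02,  1.05755014e-02, -9.05485074e-07]), 'tool_pos': array([ 238.34730425, -604.03762264,  230.39837169]), 'tcp_rot': array([-3.08444007e+00, -5.86522015e-01,  5.93544413e-04]), 'contact_force': array([ 0.41367151,  0.8249567 , -0.2613913 ]), 'ft_torque': array([ 0.03631823, -0.00743038, -0.00017585]), 'grasp_force': 0.0, 'gripper_width': 85.12854831578245} 18.700000000000003
side [[376.98624973   0.         321.7575618 ]
 [  0.         376.98624973 194.24121602]
 [  0.           0.           1.        ]] [357.78393063 605.53849062 889.68038591] [-0.36338455  2.86553903 -1.00995153]
top [[506.20488574   0.         320.52947604]
 [  0.         506.20488574 200.01368047]
 [  0.           0.           1.        ]] [ 318.3634627     7.11807661 1582.48826319] [-2.13521786  2.15736514 -0.12888574]
```

View pics/side0.png

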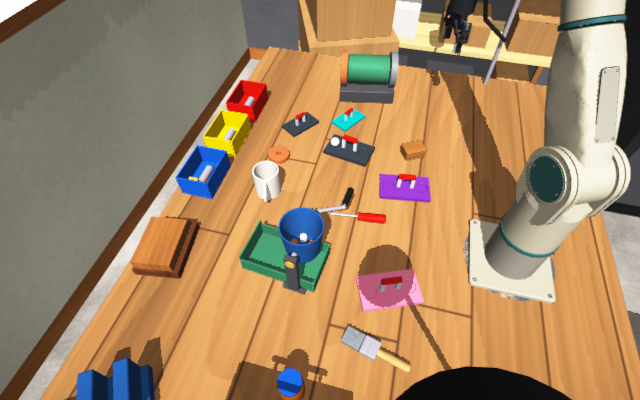

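View pics/top0.png

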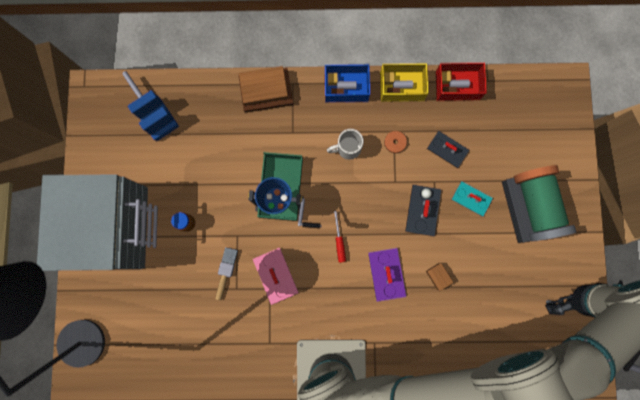

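Candidates for the ball tray, as top / side pixels:
- Large dark grey with ball: (424,208) / (349,148).
- Small dark grey: (448,148) / (300,123).
- Purple: (387,275) / (404,186).
- Pink: (275,275) / (390,288).
- Turquoise: (472,198) / (348,119).

I choose the large dark grey one, which carries the ball. The barrel is at top (274,197) and the crank grip at top (311,225) / side (348,197). I'll check these in one close crop.

```bash
cat > h.py <<'E'
import numpy as np, cv2
from scipy.spatial.transform import Rotation as R
def cam(s):
    if "eye" in s: return s["K"],R.from_rotvec(s["attitude"]).as_matrix(),np.array(s["eye"],float)
    from bench import get_obs
    raise ValueError
def wcam(s,pos,rot):
    T=np.eye(4);T[:3,:3]=R.from_rotvec(rot).as_matrix();T[:3,3]=pos
    T=T@s["T_tool_cam"]; return s["K"],T[:3,:3],T[:3,3]
def ray(c,p):
    K,A,e=c; d=A@np.linalg.solve(K,[p[0],p[1],1.]); return e,d/np.linalg.norm(d)
def plane(c,p,z):
    e,d=ray(c,p); return e+d*(z-e[2])/d[2]
def tri(*obs):
    M=0;b=0
    for c,p in obs:
        e,d=ray(c,p);P=np.eye(3)-np.outer(d,d);M=M+P;b=b+P@e
    x=np.linalg.solve(M,b)
    return x,[np.linalg.norm((np.eye(3)-np.outer(d,d))@(x-e)) for e,d in [ray(*o) for o in obs]]
def proj(c,X):
    K,A,e=c; v=K@(A.T@(np.asarray(X)-e)); return v[:2]/v[2]
def load(n): return dict(np.load(f"pics/{n}.npz"))
E
python3 - <<'E'
from h import *
t=load("top0")["color"][:,:,::-1];s=load("side0")["color"][:,:,::-1]
def z(i,x,y): return cv2.resize(i[y:y+75,x:x+100],(400,300),interpolation=cv2.INTER_CUBIC)
cv2.imwrite("pics/crop1.png",np.vstack([np.hstack([z(t,240,150),z(s,240,190)]),np.hstack([z(t,380,170),z(s,300,105)])]))
E
```

```text
(no output)
```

View pics/crop1.png

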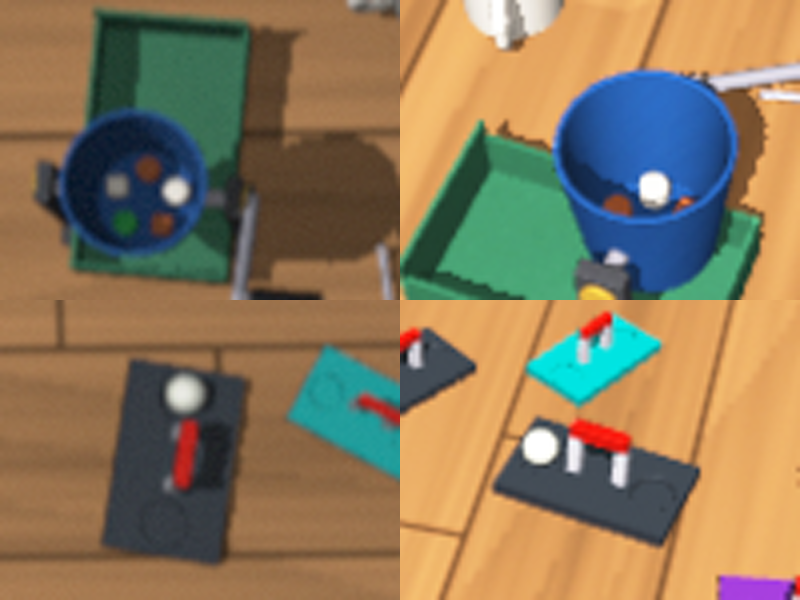

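The crops confirm it. The large dark grey tray holds the white ball at its far end, with the red handle at top (426,209) / side (350,141). The barrel holds five chunks, and the crank arm is on its right (-y) side. Now I'll measure.

```bash
cat > m.py <<'E'
from h import *
def blob(s,f,box):
    "mask contour points (full-image pixels) of largest component in box x0,y0,x1,y1"
    x0,y0,x1,y1=box; im=s["color"][y0:y1,x0:x1]
    hsv=cv2.cvtColor(im,cv2.COLOR_RGB2HSV).astype(int)
    m=f(hsv[...,0],hsv[...,1],hsv[...,2]).astype(np.uint8)
    n,l,st,ce=cv2.connectedComponentsWithStats(m)
    k=1+np.argmax(st[1:,4]); ys,xs=np.where(l==k)
    return ce[k]+[x0,y0],st[k,4],np.c_[xs+x0,ys+y0].astype(np.float32)
red=lambda h,s,v:((h<6)|(h>174))&(s>150)&(v>90)
E
python3 - <<'E'
from m import *
t,s=load("top0"),load("side0");ct,cs=cam(t),cam(s)
# handle
a=blob(t,red,(405,180,445,240));b=blob(s,red,(325,128,375,165))
X,e=tri((ct,a[0]),(cs,b[0]));print("handle",a[:2],b[:2],X,e)
q=np.array([plane(ct,p,62)[:2] for p in a[2]]);w=np.linalg.eigh(np.cov(q.T))[1][:,1];print(" yaw",np.arctan2(w[1],w[0]))
for P in(a[2],b[2]): print(cv2.minAreaRect(P))
wh=lambda h,s,v:(s<70)&(v>130)
a=blob(t,wh,(410,180,445,203));b=blob(s,wh,(325,130,343,152));print("ball",a[:2],b[:2],tri((ct,a[0]),(cs,b[0])))
# dark tray
dk=lambda h,s,v:(v<95)&(s<110)&(h>90)
a=blob(t,dk,(395,175,446,245));r=cv2.minAreaRect(cv2.convexHull(a[2]));print("tray",a[:2],r)
B=cv2.boxPoints(r);print(np.array([plane(ct,p,12)[:2] for p in B]))
# grip
bl=lambda h,s,v:v<45
a=blob(t,bl,(297,214,330,232));b=blob(s,bl,(330,180,365,212))
print("grip",a[:2],cv2.minAreaRect(a[2]),b[:2],cv2.minAreaRect(b[2]),tri((ct,a[0]),(cs,b[0])))
# barrel
bu=lambda h,s,v:(h>100)&(h<125)&(s>130)
for c,i,bx in((ct,t,(240,165,310,230)),(cs,s,(270,195,330,275))):
    a=blob(i,bu,bx);print("barrel",a[:2],a[2].min(0),a[2].max(0),plane(c,a[0],190))
gr=lambda h,s,v:(h>60)&(h<90)&(s>80)
a=blob(t,gr,(245,140,315,230));r=cv2.minAreaRect(cv2.convexHull(a[2]));print("green",r);print(np.array([plane(ct,p,45)[:2] for p in cv2.boxPoints(r)]))
E
```

```text
handle (array([426.04054054, 207.87837838]), np.int32(74)) (array([349.92105263, 138.75      ]), np.int32(76)) [ 494.49817632 -293.65718472   51.96318716] [np.float64(1.3145899398048189), np.float64(1.3145899398047525)]
 yaw 2.9382237459023934
((425.95599365234375, 207.99197387695312), (4.56157922744751, 16.457462310791016), 10.30484676361084)
((349.5550842285156, 138.8165283203125), (15.516786575317383, 5.268044948577881), 16.699243545532227)
ball (array([425.6984127 , 192.93650794]), np.int32(63)) (array([334.49253731, 140.94029851]), np.int32(67)) (array([ 545.36357196, -299.67053647,   24.63030161]), [np.float64(0.28585510038609685), np.float64(0.2858551003865154)])
tray (array([422.61246612, 211.86449864]), np.int32(1107)) ((423.25140380859375, 210.11561584472656), (28.662782669067383, 46.83361053466797), 8.746161460876465)
[[ 428.81178597 -235.42702633]
 [ 573.7623099  -262.29494334]
 [ 558.91925439 -350.25208946]
 [ 414.42270458 -322.38906016]]
grip (array([310.74074074, 224.59259259]), np.int32(54)) ((311.0, 224.5), (3.0, 16.0), 90.0) (array([347.94117647, 195.81176471]), np.int32(85)) ((347.7931213378906, 196.01724243164062), (5.199469566345215, 17.26966667175293), 21.801406860351562) (array([435.69595856,  52.20426586, 193.92478495]), [np.float64(0.8772249076984313), np.float64(0.8772249076982934)])
barrel (array([271.90522479, 194.5346294 ]), np.int32(823)) [254. 177.] [291. 213.] [521.91767249 159.91875124 190.        ]
barrel (array([301.71019473, 232.3768614 ]), np.int32(1746)) [278. 208.] [323. 262.] [512.54052372 175.51479212 190.        ]
green ((281.2622985839844, 174.61476135253906), (37.93447494506836, 40.46947479248047), 5.19442892074585)
[[548.12935777 210.84414639]
 [674.64612731 200.2413857 ]
 [662.28092468  82.79561889]
 [536.14262457  94.61970232]]
```

```bash
cat > plan.py <<'E'
from h import *
from bench import get_obs
def delta(tgt,yaw_y=None,o=None):
    "tool-axes shift (cm) and turn about tool z so TCP -> tgt, tool y azimuth -> yaw_y (rad), tool straight down"
    o=o or get_obs(); A=R.from_rotvec(o["tcp_rot"]); d=A.inv().apply(np.array(tgt)-o["tool_pos"])/10
    w=np.zeros(3)
    if yaw_y is not None:
        y=np.array([np.cos(yaw_y),np.sin(yaw_y),0]); z=np.array([0,0,-1.]); B=R.from_matrix(np.c_[np.cross(y,z),y,z])
        w=(A.inv()*B).as_rotvec()
    return np.round(np.r_[d,w],3)
E
python3 - <<'E'
from plan import *; from m import *
t,s=load("top0"),load("side0");ct,cs=cam(t),cam(s)
print("rim",plane(ct,(272.4,195.4),190))
g=lambda h,s,v:(h>60)&(h<95)&(s>80)
hsv=cv2.cvtColor(t["color"],cv2.COLOR_RGB2HSV).astype(int);M=g(hsv[...,0],hsv[...,1],hsv[...,2]);ys,xs=np.where(M[140:235,245:315])
r=cv2.minAreaRect(cv2.convexHull(np.c_[xs+245,ys+140].astype(np.float32)));B=np.array([plane(ct,p,45)[:2] for p in cv2.boxPoints(r)]);print(r,B,B.mean(0))
print(delta((480,-300,300),np.deg2rad(-40)))
print(delta((435,45,280),-.088))
E
```

```text
rim [519.4685587  158.53179563 190.        ]
((279.61065673828125, 186.2827911376953), (39.11143493652344, 64.00877380371094), 5.194429397583008) [[476.13201242 220.50011053]
 [675.03058967 203.89270005]
 [662.28092468  82.79561889]
 [463.99334671 101.38294752]] [569.35921837 152.14284425]
[ 3.3637e+01 -1.9433e+01 -6.9180e+00 -2.0000e-03 -0.0000e+00 -4.9700e-01]
[ 4.2113e+01 -5.3174e+01 -4.8610e+00 -2.0000e-03 -1.0000e-03 -1.1070e+00]
```

>>> {"api": "jog_arm", "payload": {
  "deltas": [
    [4,-2.4,-0.9,0,0,-0.06],
    [8.4,-4.8,-1.7,0,0,-0.12],
    [12.6,-7.2,-2.6,0,0,-0.19],
    [16.8,-9.7,-3.5,0,0,-0.25],
    [21,-12.1,-4.3,0,0,-0.31],
    [25.2,-14.5,-5.2,0,0,-0.37],
    [29.4,-17,-6,0,0,-0.44],
    [33.6,-19.4,-7,0,0,-0.5]
  ],
  "claw": 1
}}

```text
t: 0.9
tool_pos: [480.5, -298.9, 301.3]
tcp_rot: [-2.843, -1.336, 0.001]
contact_force: [0.7, 0.9, 0.5]
gripper_width: 85.5
grasp_force: 0.0
```

```bash
python3 - <<'E'
from plan import *
o=get_obs();print(o["t"],o["tool_pos"],o["tcp_rot"],o["qpos"],o["contact_force"]);print(delta((436,49,280),-.088))
E
```

```text
0.9 [ 480.49023545 -298.92491465  301.26049205] [-2.84268046e+00 -1.33558624e+00  1.00489887e-03] [ 0.59394076  0.43668114 -0.12944276  1.66096259  0.06304168  1.04903962
 -0.24732684] [0.73257379 0.88879949 0.53582202]
[ 2.3942e+01 -2.5632e+01  2.1460e+00 -1.0000e-03 -0.0000e+00 -6.0400e-01]
```

>>> {"api": "jog_arm", "payload": {
  "deltas": [
    [3,-3.2,0.3,0,0,-0.075],
    [6,-6.4,0.5,0,0,-0.15],
    [9,-9.6,0.8,0,0,-0.23],
    [12,-12.8,1.1,0,0,-0.3],
    [15,-16,1.3,0,0,-0.38],
    [18,-19.2,1.6,0,0,-0.45],
    [21,-22.4,1.9,0,0,-0.53],
    [24,-25.6,2.1,0,0,-0.604]
  ]
}}

```text
t: 1.7
tool_pos: [436.2, 48.9, 280.1]
tcp_rot: [-2.317, -2.121, 0.001]
contact_force: [0.5, 0.2, 0.7]
gripper_width: 85.1
grasp_force: 0.0
```

```bash
python3 - <<'E'
from plan import *
from bench import eyes
o=get_obs();s=eyes.snapshot("wrist");print(o["t"],o["tool_pos"],o["tcp_rot"],o["qpos"]);print(s["T_tool_cam"])
np.savez("pics/w1.npz",pos=o["tool_pos"],rot=o["tcp_rot"],**s);cv2.imwrite("pics/w1.png",s["color"][:,:,::-1])
E
```

```text
1.7 [436.24312307  48.89690165 280.08162369] [-2.31710633e+00 -2.12142723e+00  5.66481216e-04] [ 0.13174205  0.28154149 -0.39144826  1.99860646  0.13739797  0.88672316
 -0.42105146]
[[ 2.05264446e-04 -9.57121860e-01 -2.89685524e-01  7.43824792e+01]
 [ 9.99999220e-01 -1.60384153e-04  1.23848600e-03 -1.16441865e-01]
 [-1.23184299e-03 -2.89685552e-01  9.57121081e-01 -1.42635758e+02]
 [ 0.00000000e+00  0.00000000e+00  0.00000000e+00  1.00000000e+00]]
```

View pics/w1.png

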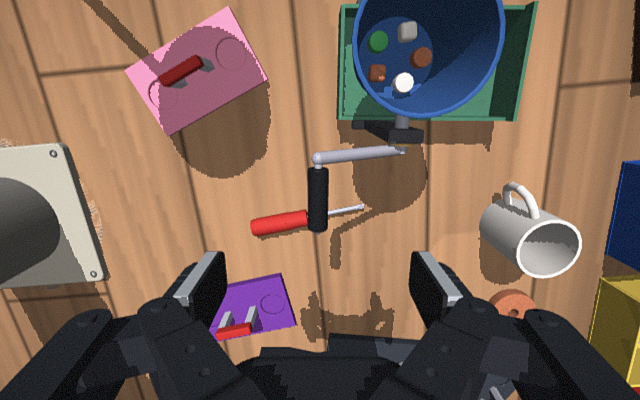

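The black crank grip runs from (318,168) to (318,232), upright in the picture and midway between the fingers. I'll refine its position and then descend.

```bash
python3 - <<'E'
from plan import *; from m import *
w=load("w1");cw=wcam(w,w["pos"],w["rot"])
a=blob(w,lambda h,s,v:v<60,(300,160,335,240));print(a[:2],a[2].min(0),a[2].max(0),cv2.minAreaRect(a[2]))
t,s=load("top0"),load("side0")
print("3 views",tri((cw,a[0]),(cam(t),(310.74,224.6)),(cam(s),(347.94,195.8))))
print(plane(cw,a[0],194))
print(delta((436,49,173.5),-.088))
E
```

```text
(array([317.37792103, 199.0008058 ]), np.int32(1241)) [307. 167.] [327. 231.] ((317.0, 199.0), (64.0, 20.0), 90.0)
3 views (array([436.00941965,  52.24368917, 193.69341977]), [np.float64(0.6392550344571909), np.float64(0.5637746182156196), np.float64(1.1806249380205422)])
[436.62102277  52.56450443 194.        ]
[-8.7400e-01  1.6500e-01  1.0676e+01 -1.0000e-03 -5.0000e-03  1.2000e-02]
```

```bash
python3 - <<'E'
from plan import *
for i in range(2):
    o=get_obs();print(o["t"],o["tool_pos"],o["tcp_rot"],o["joint_vel"],delta((436,49,173.5),-.088,o))
E
```

```text
1.75 [435.05806586  57.25534808 280.30394909] [-2.30069091 -2.13295072 -0.00543284] [ 0.04866379 -0.00459712  0.03162649 -0.0173154  -0.01400662  0.01704082
  0.07278058] [-8.7400e-01  1.6500e-01  1.0676e+01 -1.0000e-03 -5.0000e-03  1.2000e-02]
1.75 [435.05806586  57.25534808 280.30394909] [-2.30069091 -2.13295072 -0.00543284] [ 0.04866379 -0.00459712  0.03162649 -0.0173154  -0.01400662  0.01704082
  0.07278058] [-8.7400e-01  1.6500e-01  1.0676e+01 -1.0000e-03 -5.0000e-03  1.2000e-02]
```

>>> {"api": "jog_arm", "payload": {
  "deltas": [
    [0,0,0,0,0,0],
    [0,0,0,0,0,0],
    [0,0,0,0,0,0]
  ]
}}

```text
t: 2.05
tool_pos: [437.2, 45.9, 280.2]
tcp_rot: [2.323, 2.114, -0.001]
contact_force: [0.2, -0.1, 0.4]
gripper_width: 85.5
grasp_force: 0.0
```

```bash
python3 - <<'E'
from plan import *
o=get_obs();print(o["t"],o["tool_pos"],o["tcp_rot"],delta((436,49,173.5),-.088,o))
E
```

```text
2.05 [437.15846216  45.86781333 280.16734614] [ 2.32308389e+00  2.11443446e+00 -1.08486459e-03] [ 3.0900e-01 -1.4200e-01  1.0667e+01 -0.0000e+00  1.0000e-03 -6.0000e-03]
```

>>> {"api": "jog_arm", "payload": {
  "deltas": [
    [0,0,2,0,0,0],
    [0.1,0,4,0,0,0],
    [0.2,-0.1,6,0,0,0],
    [0.2,-0.1,8,0,0,0],
    [0.2,-0.1,9.5,0,0,0],
    [0.2,-0.1,10.5,0,0,0],
    [0.2,-0.1,10.6,0,0,0],
    [0.2,-0.1,10.6,0,0,0]
  ]
}}

```text
t: 2.85
tool_pos: [436.5, 49.0, 174.5]
tcp_rot: [2.321, 2.117, 0.0]
contact_force: [0.3, 0.8, 0.0]
gripper_width: 85.5
grasp_force: 0.0
```

```bash
python3 - <<'E'
from plan import *
from bench import eyes
o=get_obs();print(o["t"],o["tool_pos"],o["tcp_rot"],delta((436,49,173.5),-.088,o))
s=eyes.snapshot("wrist");cv2.imwrite("pics/w2.png",s["color"][:,:,::-1])
E
```

```text
2.85 [436.525449    49.04417528 174.48302721] [2.32118358e+00 2.11666571e+00 2.03373798e-04] [-0.009 -0.052  0.098  0.     0.    -0.004]
```

View pics/w2.png

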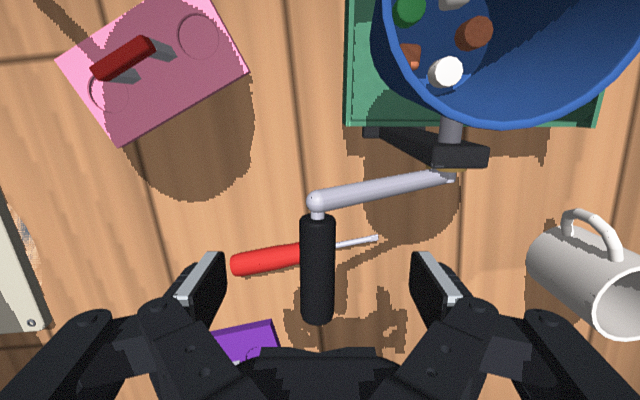

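The grip, from (318,215) to (318,322), sits centred between the open pads at (210,275) and (425,275). I'll close on it.

>>> {"api": "jog_arm", "payload": {
  "deltas": [
    [0,0,0,0,0,0],
    [0,0,0,0,0,0],
    [0,0,0,0,0,0],
    [0,0,0,0,0,0],
    [0,0,0,0,0,0],
    [0,0,0,0,0,0]
  ],
  "claw": -1
}}

```text
t: 3.5
tool_pos: [436.3, 49.5, 174.6]
tcp_rot: [2.32, 2.118, 0.0]
contact_force: [-0.3, -0.2, 3.7]
gripper_width: 14.0
grasp_force: 58.4
```

```bash
python3 - <<'E'
from plan import *
o=get_obs();print(o["t"],o["tool_pos"],o["tcp_rot"],o["contact_force"],o["gripper_width"],o["grasp_force"])
A=R.from_rotvec(o["tcp_rot"]).inv()
c,s=np.cos(-.088),np.sin(-.088); p0=.613
for th in np.linspace(0,2.36,25):
    dx=-90*np.cos(p0+th)+90*np.cos(p0);dz=90*np.sin(p0+th)-90*np.sin(p0)
    print(round(th,2),np.round(A.apply([dx*c,dx*s,dz])/10,2))
E
```

```text
3.5 [436.32877476  49.49656217 174.56638303] [2.32011385e+00 2.11774855e+00 3.34164896e-04] [-0.33010075 -0.21926838  3.74317855] 14.004775239913453 58.41949939727783
0.0 [0. 0. 0.]
0.1 [ 0.    0.54 -0.7 ]
0.2 [ 0.    1.15 -1.34]
0.3 [ 0.01  1.82 -1.92]
0.39 [ 0.01  2.55 -2.43]
0.49 [ 0.01  3.32 -2.86]
0.59 [ 0.01  4.13 -3.22]
0.69 [ 0.02  4.97 -3.5 ]
0.79 [ 0.02  5.83 -3.69]
0.88 [ 0.02  6.71 -3.8 ]
0.98 [ 0.02  7.59 -3.82]
1.08 [ 0.03  8.47 -3.75]
1.18 [ 0.03  9.35 -3.6 ]
1.28 [ 0.03 10.2  -3.36]
1.38 [ 0.03 11.02 -3.04]
1.48 [ 0.04 11.81 -2.64]
1.57 [ 0.04 12.56 -2.17]
1.67 [ 0.04 13.25 -1.62]
1.77 [ 0.04 13.89 -1.01]
1.87 [ 0.05 14.47 -0.34]
1.97 [ 0.05 14.98  0.39]
2.06 [ 0.05 15.41  1.16]
2.16 [ 0.05 15.77  1.97]
2.26 [ 0.05 16.04  2.81]
2.36 [ 0.05 16.23  3.67]
```

>>> {"api": "jog_arm", "payload": {
  "deltas": [
    [0,0.3,-0.4,0,0,0],
    [0,0.55,-0.7,0,0,0],
    [0,1.15,-1.35,0,0,0],
    [0,1.8,-1.9,0,0,0],
    [0,2.55,-2.45,0,0,0],
    [0,3.3,-2.85,0,0,0],
    [0,4.15,-3.2,0,0,0],
    [0,5.0,-3.5,0,0,0]
  ]
}}

```text
t: 4.3
tool_pos: [486.3, 44.7, 209.9]
tcp_rot: [-2.32, -2.118, 0.001]
contact_force: [-2.4, -0.1, 1.3]
gripper_width: 14.2
grasp_force: 59.2
```

```bash
python3 - <<'E'
from plan import *
o=get_obs();print(o["t"],o["tool_pos"],o["tcp_rot"],o["contact_force"],o["gripper_width"],o["grasp_force"])
E
```

```text
4.3 [486.33615559  44.71314244 209.89505741] [-2.32021645e+00 -2.11801723e+00  1.05740379e-03] [-2.42904657 -0.1178901   1.28654842] 14.191388831764364 59.16212439537048
```

>>> {"api": "jog_arm", "payload": {
  "deltas": [
    [0,0.85,-0.2,0,0,0],
    [0,1.75,-0.3,0,0,0],
    [0,2.6,-0.3,0,0,0],
    [0,3.5,-0.25,0,0,0],
    [0,4.4,-0.1,0,0,0],
    [0,5.2,0.15,0,0,0],
    [0,6.05,0.45,0,0,0],
    [0,6.85,0.85,0,0,0]
  ]
}}

```text
t: 5.1
tool_pos: [555.3, 38.2, 200.6]
tcp_rot: [2.32, 2.117, 0.0]
contact_force: [-1.5, -3.3, 3.1]
gripper_width: 14.2
grasp_force: 59.4
```

>>> {"api": "jog_arm", "payload": {
  "deltas": [
    [0,0.75,0.45,0,0,0],
    [0,1.45,1.0,0,0,0],
    [0,2.05,1.65,0,0,0],
    [0,2.65,2.3,0,0,0],
    [0,3.15,3.05,0,0,0],
    [0,3.6,3.8,0,0,0],
    [0,3.95,4.6,0,0,0],
    [0,4.2,5.4,0,0,0]
  ]
}}

```text
t: 5.9
tool_pos: [596.4, 34.3, 146.0]
tcp_rot: [2.32, 2.117, -0.001]
contact_force: [0.3, -5.1, 3.2]
gripper_width: 14.0
grasp_force: 59.4
```

>>> {"api": "jog_arm", "payload": {
  "deltas": [
    [0,0.2,0.7,0,0,0],
    [0,0.2,1.2,0,0,0],
    [0,0.2,1.2,0,0,0],
    [0,0.2,1.2,0,0,0],
    [0,0.2,1.2,0,0,0],
    [0,0.2,1.2,0,0,0]
  ]
}}

```text
t: 6.5
tool_pos: [598.2, 34.2, 137.8]
tcp_rot: [2.319, 2.116, 0.0]
contact_force: [-7.2, -6.1, 25.1]
gripper_width: 14.3
grasp_force: 62.0
```

```bash
python3 - <<'E'
from plan import *
from bench import eyes
o=get_obs();print(o["t"],o["tool_pos"],o["tcp_rot"],o["contact_force"],o["gripper_width"],o["grasp_force"])
s,t=eyes.snapshot("side")["color"],eyes.snapshot("top")["color"]
z=lambda i,x,y:cv2.resize(i[y:y+100,x:x+100,::-1],(400,400),interpolation=cv2.INTER_CUBIC)
cv2.imwrite("pics/tip.png",np.hstack([z(s,230,190),z(t,240,140)]))
E
```

```text
6.5 [598.2464407   34.15573016 137.75698862] [2.31917253e+00 2.11610937e+00 2.02533452e-05] [-7.172531   -6.05071742 25.10874234] 14.328174328378186 62.02697396278381
```

View pics/tip.png

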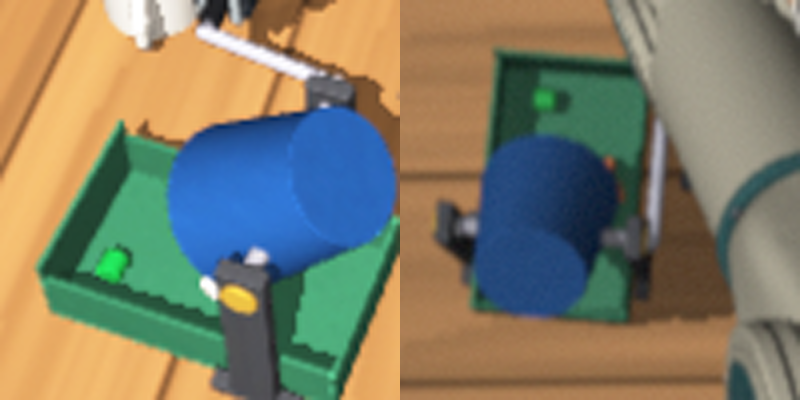

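The barrel is at its tip stop with the mouth steeply down. A green chunk is in the catch tray at left crop (113,263), and the white and terracotta ones show at the barrel's edge. I'll ease off, wait, then swing back.

>>> {"api": "jog_arm", "payload": {
  "deltas": [
    [0,0,-0.2,0,0,0],
    [0,0,-0.2,0,0,0],
    [0,0,-0.2,0,0,0],
    [0,0,-0.2,0,0,0],
    [0,0,-0.2,0,0,0],
    [0,0,-0.2,0,0,0],
    [0,0,-0.2,0,0,0],
    [0,0,-0.2,0,0,0]
  ]
}}

```text
t: 7.4
tool_pos: [598.1, 34.1, 138.0]
tcp_rot: [2.32, 2.117, -0.001]
contact_force: [-4.2, -5.5, 14.8]
gripper_width: 14.0
grasp_force: 60.6
```

>>> {"api": "jog_arm", "payload": {
  "deltas": [
    [0,0,-0.1,0,0,0],
    [0,-0.2,-0.95,0,0,0],
    [0,-0.5,-1.8,0,0,0],
    [0,-0.85,-2.6,0,0,0],
    [0,-1.25,-3.35,0,0,0],
    [0,-1.8,-4.1,0,0,0],
    [0,-2.35,-4.75,0,0,0]
  ]
}}

```text
t: 8.1
tool_pos: [575.5, 36.3, 184.2]
tcp_rot: [2.32, 2.116, 0.002]
contact_force: [2.1, -4.5, 0.6]
gripper_width: 13.8
grasp_force: 59.2
```

>>> {"api": "jog_arm", "payload": {
  "deltas": [
    [0,-0.65,-0.6,0,0,0],
    [0,-1.35,-1.15,0,0,0],
    [0,-2.1,-1.65,0,0,0],
    [0,-2.9,-2.05,0,0,0],
    [0,-3.7,-2.35,0,0,0],
    [0,-4.55,-2.6,0,0,0],
    [0,-5.45,-2.75,0,0,0],
    [0,-6.3,-2.8,0,0,0]
  ]
}}

```text
t: 8.9
tool_pos: [513.1, 42.3, 212.9]
tcp_rot: [2.319, 2.116, 0.004]
contact_force: [1.3, -5.7, 6.0]
gripper_width: 13.7
grasp_force: 59.7
```

```bash
python3 - <<'E'
from plan import *
o=get_obs();print(o["t"],o["tool_pos"],o["tcp_rot"],o["contact_force"],o["gripper_width"],o["grasp_force"],delta((436.3+76*.996,49.5-76*.088,174.6+38.2),-.088,o))
E
```

```text
8.9 [513.09066191  42.26135017 212.91644942] [2.3186518  2.11612977 0.0035271 ] [ 1.26341156 -5.74145454  6.00457957] 13.689212522706315 59.67255234718323 [ 0.045 -0.114  0.011  0.003  0.    -0.003]
```

>>> {"api": "jog_arm", "payload": {
  "deltas": [
    [0,-0.9,0,0,0,0],
    [0,-1.75,0.1,0,0,0],
    [0,-2.65,0.3,0,0,0],
    [0,-3.45,0.6,0,0,0],
    [0,-4.3,0.95,0,0,0],
    [0,-5.05,1.4,0,0,0],
    [0,-5.8,1.9,0,0,0],
    [0,-6.45,2.45,0,0,0]
  ]
}}

```text
t: 9.7
tool_pos: [447.0, 48.6, 187.3]
tcp_rot: [-2.32, -2.118, 0.0]
contact_force: [0.5, -5.2, 0.5]
gripper_width: 14.2
grasp_force: 59.3
```

>>> {"api": "jog_arm", "payload": {
  "deltas": [
    [0,-0.6,0.65,0,0,0],
    [0,-1.1,1.3,0,0,0],
    [0,-1.25,1.6,0,0,0],
    [0,-1.3,1.8,0,0,0],
    [0,-1.3,1.8,0,0,0],
    [0,-1.3,1.8,0,0,0]
  ]
}}

```text
t: 10.3
tool_pos: [436.4, 49.4, 173.6]
tcp_rot: [2.317, 2.114, 0.005]
contact_force: [-9.4, -8.0, 49.5]
gripper_width: 14.2
grasp_force: 64.5
```

```bash
python3 - <<'E'
from plan import *
from bench import eyes
o=get_obs();print(o["t"],o["tool_pos"],o["tcp_rot"],o["contact_force"],o["gripper_width"],o["grasp_force"],delta((436.3,49.5,174.6),-.088,o))
s,t=eyes.snapshot("side")["color"],eyes.snapshot("top")["color"]
z=lambda i,x,y:cv2.resize(i[y:y+100,x:x+100,::-1],(400,400),interpolation=cv2.INTER_CUBIC)
cv2.imwrite("pics/up.png",np.hstack([z(s,230,190),z(t,240,140)]))
E
```

```text
10.3 [436.41648678  49.42691843 173.57289554] [2.31675223 2.11435352 0.00452175] [-9.39129905 -7.98803308 49.45655074] 14.180358503315688 64.52457547187805 [ 0.006 -0.012 -0.103  0.006  0.001 -0.003]
```

View pics/up.png

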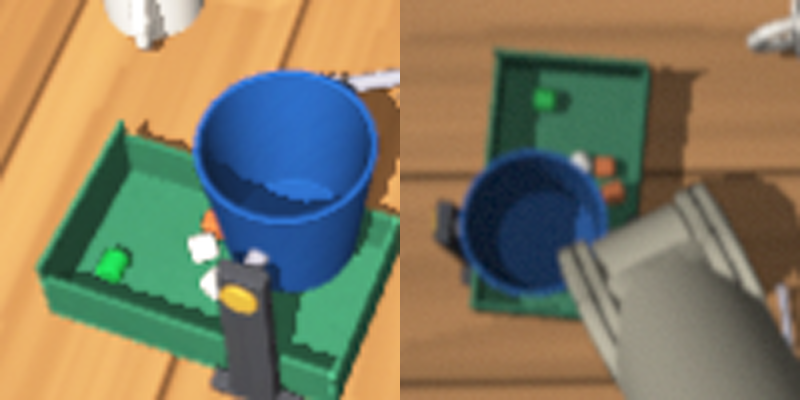

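The barrel is empty and upright. All five chunks are in the green tray: green, two terracotta and two white. I'll ease the push, release and rise.

>>> {"api": "jog_arm", "payload": {
  "deltas": [
    [0,0.05,-0.2,0,0,0],
    [0,0.1,-0.35,0,0,0],
    [0,0.1,-0.35,0,0,0],
    [0,0.1,-0.35,0,0,0]
  ]
}}

```text
t: 10.8
tool_pos: [436.4, 49.5, 174.3]
tcp_rot: [2.319, 2.117, 0.002]
contact_force: [-2.6, -6.4, 17.9]
gripper_width: 14.2
grasp_force: 61.1
```

>>> {"api": "jog_arm", "payload": {
  "deltas": [
    [0,0,0,0,0,0],
    [0,0,0,0,0,0],
    [0,0,0,0,0,0],
    [0,0,0,0,0,0],
    [0,0,0,0,0,0],
    [0,0,0,0,0,0]
  ],
  "claw": 1
}}

```text
t: 11.4
tool_pos: [435.7, 49.7, 173.2]
tcp_rot: [-2.32, -2.118, -0.0]
contact_force: [-1.1, 0.5, 1.1]
gripper_width: 85.2
grasp_force: 0.0
```

>>> {"api": "jog_arm", "payload": {
  "deltas": [
    [0,0,-1,0,0,0],
    [0,0,-3,0,0,0],
    [0,0,-5,0,0,0],
    [0,0,-7.5,0,0,0],
    [0,0,-10,0,0,0],
    [0,0,-11.5,0,0,0],
    [0,0,-12,0,0,0],
    [0,0,-12,0,0,0]
  ]
}}

```text
t: 12.2
tool_pos: [436.0, 49.6, 294.1]
tcp_rot: [2.32, 2.117, 0.002]
contact_force: [-0.5, 0.2, -0.4]
gripper_width: 85.4
grasp_force: 0.0
```

```bash
python3 - <<'E'
from plan import *
o=get_obs();print(o["t"],o["tool_pos"],o["tcp_rot"],o["contact_force"],o["gripper_width"],o["qpos"])
print(delta((480,-250,290),-.088-.7,o)); print(delta((494.5,-293,220),-.183-np.pi/2,o))
E
```

```text
12.2 [435.96992372  49.55104766 294.07253591] [2.31959169e+00 2.11705969e+00 2.08473176e-03] [-0.48666519  0.15819442 -0.43797248] 85.43137766481061 [ 0.14125941  0.26323126 -0.4014352   1.97884324  0.12843295  0.92186619
 -0.41667102]
[-2.9429e+01  7.1130e+00  4.1300e-01  2.0000e-03 -1.0000e-03  6.9700e-01]
[-3.3581e+01  8.9370e+00  7.4160e+00  1.0000e-03 -2.0000e-03  1.6630e+00]
```

>>> {"api": "jog_arm", "payload": {
  "deltas": [
    [-1.5,0.4,0,0,0,0.1],
    [-4.5,1.2,0,0,0,0.24],
    [-8,2.1,0,0,0,0.38],
    [-11.5,3,0,0,0,0.52],
    [-15,4,0,0,0,0.66],
    [-18.5,4.9,0,0,0,0.8],
    [-22,5.8,0,0,0,0.94],
    [-25,6.6,0,0,0,1.08]
  ]
}}

```text
t: 13.0
tool_pos: [478.0, -207.3, 292.1]
tcp_rot: [-3.08, -0.613, 0.003]
contact_force: [0.5, 1.1, -0.3]
gripper_width: 85.6
grasp_force: 0.0
```

>>> {"api": "jog_arm", "payload": {
  "deltas": [
    [0,0,0,0,0,0.13],
    [0,0,0,0,0,0.26],
    [0,0,0,0,0,0.39],
    [0,0,0,0,0,0.52],
    [0,0,0,0,0,0.58],
    [0,0,0,0,0,0.58],
    [0,0,0,0,0,0.58]
  ],
  "claw": 0.3
}}

```text
t: 13.7
tool_pos: [478.3, -205.1, 292.5]
tcp_rot: [-3.129, 0.28, 0.002]
contact_force: [0.6, -0.6, -0.2]
gripper_width: 55.6
grasp_force: 0.0
```

```bash
python3 - <<'E'
from plan import *
o=get_obs();print(o["t"],o["tool_pos"],o["tcp_rot"],o["gripper_width"],o["qpos"])
print(delta((494.5,-293,230),-.183-np.pi/2,o))
E
```

```text
13.7 [ 478.32196016 -205.13755546  292.53357138] [-3.12876569e+00  2.79855966e-01  2.49064736e-03] 55.633221954168334 [ 0.29385176  0.37409708  0.08008437  1.79462056 -0.03516711  0.97587014
 -1.36103309]
[ 3.161e+00  8.361e+00  6.247e+00 -0.000e+00  2.000e-03  5.000e-03]
```

>>> {"api": "jog_arm", "payload": {
  "deltas": [
    [0.5,1.4,1,0,0,0],
    [1.2,3.3,2.5,0,0,0],
    [2,5.3,4,0,0,0],
    [2.7,7.2,5.4,0,0,0],
    [3.2,8.4,6.2,0,0,0],
    [3.2,8.4,6.2,0,0,0],
    [3.2,8.4,6.2,0,0,0]
  ]
}}

```text
t: 14.4
tool_pos: [495.1, -293.6, 231.1]
tcp_rot: [-3.128, 0.283, 0.001]
contact_force: [0.9, 0.1, 0.0]
gripper_width: 55.7
grasp_force: 0.0
```

```bash
python3 - <<'E'
from plan import *; from m import *
from bench import eyes
o=get_obs();s=eyes.snapshot("wrist");print(o["t"],o["tool_pos"],o["tcp_rot"])
np.savez("pics/w3.npz",pos=o["tool_pos"],rot=o["tcp_rot"],**s);cv2.imwrite("pics/w3.png",s["color"][:,:,::-1])
np.savez("pics/top1.npz",**eyes.snapshot("top"))
E
```

```text
14.4 [ 495.05302664 -293.59034562  231.10059183] [-3.12805454e+00  2.82693763e-01  7.13114594e-04]
```

View pics/w3.png

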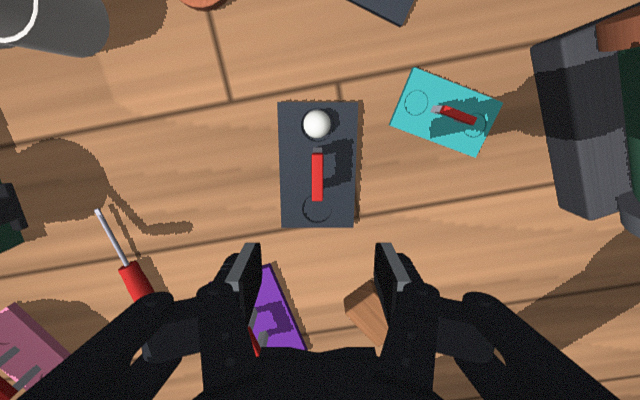

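The tray is straight in the picture: ball at (317,124), handle from (317,150) to (317,200). I'll refine with wrist, top and side views.

```bash
python3 - <<'E'
from plan import *; from m import *
w=load("w3");cw=wcam(w,w["pos"],w["rot"]);t,s=load("top0"),load("side0")
a=blob(w,red,(295,140,340,215));print(a[:2],cv2.minAreaRect(a[2]))
X=tri((cw,a[0]),(cam(t),(426.04,207.88)),(cam(s),(349.92,138.75)));print(X,tri((cw,a[0]),(cam(s),(349.92,138.75))))
q=np.array([plane(cw,p,58)[:2] for p in a[2]]);v=np.linalg.eigh(np.cov(q.T))[1][:,1];print("yaw",np.arctan(v[1]/v[0]),q.mean(0))
print(delta((495,-293,36.3),-.183-np.pi/2))
E
```

```text
(array([316.9865643 , 176.72552783]), np.int32(521)) ((317.0, 176.5), (47.0, 10.0), 90.0)
(array([ 494.46404808, -292.80779241,   52.91635753]), [np.float64(0.5982302811626643), np.float64(1.3619263389871283), np.float64(1.4259976489651611)]) (array([ 493.79982212, -292.48354244,   52.57796609]), [np.float64(0.811426357296233), np.float64(0.8114263572962417)])
yaw -0.1813532416000857 [ 495.63623109 -292.43358506]
[-6.6000e-02  3.7000e-02  1.9556e+01 -1.0000e-03 -1.0000e-03  4.0000e-03]
```

>>> {"api": "jog_arm", "payload": {
  "deltas": [
    [0,0,2,0,0,0],
    [0,0,5,0,0,0],
    [0,0,8,0,0,0],
    [0,0,11,0,0,0],
    [0,0,14,0,0,0],
    [0,0,16.5,0,0,0],
    [0,0,18,0,0,0],
    [0,0,18.5,0,0,0]
  ]
}}

```text
t: 15.3
tool_pos: [495.0, -292.8, 45.5]
tcp_rot: [-3.128, 0.281, 0.002]
contact_force: [-0.4, 0.3, -0.3]
gripper_width: 55.3
grasp_force: 0.0
```

>>> {"api": "jog_arm", "payload": {
  "deltas": [
    [0,0,0.5,0,0,0],
    [0,0,1,0,0,0],
    [0,0,1,0,0,0],
    [0,0,1,0,0,0]
  ]
}}

```text
t: 15.7
tool_pos: [495.5, -294.0, 36.9]
tcp_rot: [3.128, -0.283, 0.002]
contact_force: [-1.3, 0.9, 0.1]
gripper_width: 55.6
grasp_force: 0.0
```

```bash
python3 - <<'E'
from plan import *
o=get_obs();print(o["t"],o["tool_pos"],o["tcp_rot"],o["contact_force"])
print(delta((494.7,-292.8,36.3),-.182-np.pi/2,o))
E
```

```text
15.7 [ 495.53338053 -294.01281429   36.93647456] [ 3.12845816e+00 -2.82789094e-01  1.57635571e-03] [-1.26621741  0.93696781  0.14079684]
[-0.104 -0.104  0.064  0.    -0.001  0.002]
```

>>> {"api": "jog_arm", "payload": {
  "deltas": [
    [-0.05,-0.1,0,0,0,0],
    [-0.05,-0.1,0,0,0,0],
    [-0.05,-0.1,0,0,0,0],
    [-0.05,-0.1,0,0,0,0]
  ],
  "claw": -0.6
}}

```text
t: 16.1
tool_pos: [494.9, -292.8, 36.5]
tcp_rot: [3.129, -0.283, 0.0]
contact_force: [0.8, 0.4, -0.2]
gripper_width: 17.0
grasp_force: 0.0
```

>>> {"api": "jog_arm", "payload": {
  "deltas": [
    [0,0,0,0,0,0],
    [0,0,0,0,0,0],
    [0,0,0,0,0,0]
  ],
  "claw": -0.7
}}

```text
t: 16.4
tool_pos: [494.8, -292.8, 36.3]
tcp_rot: [-3.129, 0.283, 0.0]
contact_force: [-0.6, -0.1, 0.1]
gripper_width: 12.6
grasp_force: 0.0
```

>>> {"api": "jog_arm", "payload": {
  "deltas": [
    [0,0,0,0,0,0],
    [0,0,0,0,0,0],
    [0,0,0,0,0,0],
    [0,0,0,0,0,0],
    [0,0,0,0,0,0]
  ],
  "claw": -1
}}

```text
t: 16.9
tool_pos: [494.8, -292.8, 36.4]
tcp_rot: [3.129, -0.283, 0.0]
contact_force: [-1.2, -1.0, 3.0]
gripper_width: 10.7
grasp_force: 59.1
```

```bash
python3 - <<'E'
from plan import *
from m import *
from bench import eyes
o=get_obs();print(o["t"],o["tool_pos"],o["tcp_rot"],o["contact_force"],o["gripper_width"],o["qpos"])
s=eyes.snapshot("side");a=blob(s,lambda h,s,v:(s<70)&(v>130),(325,130,343,152));print(a[:2])
E
```

```text
16.9 [ 494.80832441 -292.82588878   36.44328666] [ 3.12873676e+00 -2.82910041e-01  1.43523347e-04] [-1.22237821 -0.99418256  2.95890314] 10.717191145269664 [ 0.45384045  0.79918629  0.04989896  1.87195217 -0.07857572  0.47220771
 -1.19250029]
(array([334.50724638, 141.04347826]), np.int32(69))
```

The ball hasn't moved, so I'll lift gently.

>>> {"api": "jog_arm", "payload": {
  "deltas": [
    [0,0,-0.2,0,0,0],
    [0,0,-0.6,0,0,0],
    [0,0,-1.2,0,0,0],
    [0,0,-2,0,0,0],
    [0,0,-2.9,0,0,0],
    [0,0,-3.7,0,0,0],
    [0,0,-4.3,0,0,0],
    [0,0,-4.7,0,0,0]
  ]
}}

```text
t: 17.75
tool_pos: [495.1, -292.9, 84.3]
tcp_rot: [3.128, -0.283, 0.002]
contact_force: [-0.1, 0.4, -4.2]
gripper_width: 11.0
grasp_force: 58.4
```

>>> {"api": "jog_arm", "payload": {
  "deltas": [
    [0,0,-0.2,0,0,0],
    [0,0,-0.3,0,0,0],
    [0,0,-0.3,0,0,0],
    [0,0,-0.3,0,0,0]
  ]
}}

```text
t: 18.15
tool_pos: [494.7, -292.6, 86.0]
tcp_rot: [-3.129, 0.283, 0.001]
contact_force: [-0.3, 0.5, -4.9]
gripper_width: 10.7
grasp_force: 58.4
```

```bash
cat > ball.py <<'E'
from plan import *; from m import *
from bench import eyes
def look(n):
    o=get_obs();s=eyes.snapshot("wrist");np.savez(f"pics/{n}.npz",pos=o["tool_pos"],rot=o["tcp_rot"],**s);cv2.imwrite(f"pics/{n}.png",s["color"][:,:,::-1])
    print(o["t"],o["tool_pos"],o["tcp_rot"],o["contact_force"],o["ft_torque"],o["gripper_width"],o["grasp_force"],np.round(o["qpos"],2))
    cw=wcam(s,o["tool_pos"],o["tcp_rot"]);A=R.from_rotvec(o["tcp_rot"])
    a=blob(s,lambda h,s,v:(s<60)&(v>130),(280,150,360,330))
    zt=o["tool_pos"][2]+18.7-55+23
    X=plane(cw,a[0],zt);print("ball px",a[:2],"world",X,"tool",A.inv().apply(X-o["tool_pos"]))
    return o,s,X
E
python3 - <<'E'
from ball import *
look("w4")
E
```

```text
18.15 [ 494.65948209 -292.62426518   86.03661338] [-3.12861095e+00  2.82656245e-01  7.43300814e-04] [-0.30111302  0.54938672 -4.88717618] [ 0.01588382  0.02184554 -0.0190237 ] 10.687939564044548 58.42712044715881 [ 0.45  0.72  0.06  1.85 -0.07  0.57 -1.2 ]
ball px (array([315.60830189, 161.77735849]), np.int32(1325)) world [ 539.50725619 -299.2420324    72.73661338] tool [45.31421747 -1.5247808  13.27796758]
```

View pics/w4.png

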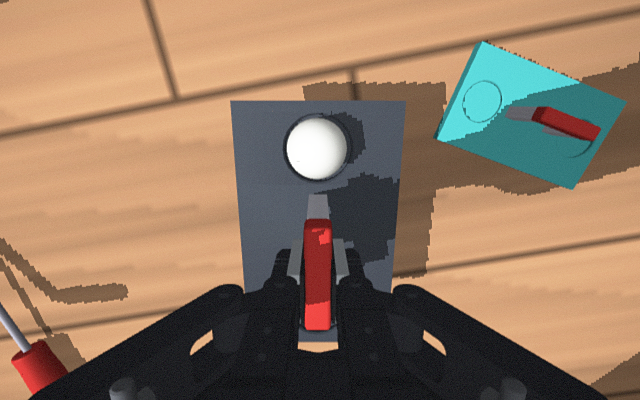

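Held: the ball sits in its pocket at (317,147), and the tray looks square and level. I'll keep lifting.

>>> {"api": "jog_arm", "payload": {
  "deltas": [
    [0,0,-0.4,0,0,0],
    [0,0,-1.1,0,0,0],
    [0,0,-2.1,0,0,0],
    [0,0,-3.3,0,0,0],
    [0,0,-4.6,0,0,0],
    [0,0,-5.9,0,0,0],
    [0,0,-7.2,0,0,0],
    [0,0,-8.5,0,0,0]
  ]
}}

```text
t: 19.0
tool_pos: [494.9, -292.8, 172.7]
tcp_rot: [3.129, -0.283, 0.001]
contact_force: [0.6, 0.4, -4.3]
gripper_width: 11.0
grasp_force: 58.4
```

>>> {"api": "jog_arm", "payload": {
  "deltas": [
    [0,0,-1.3,0,0,0],
    [0,0,-2.6,0,0,0],
    [0,0,-3.9,0,0,0],
    [0,0,-5.2,0,0,0],
    [0,0,-6.5,0,0,0],
    [0,0,-7.7,0,0,0],
    [0,0,-8.6,0,0,0],
    [0,0,-9.1,0,0,0]
  ]
}}

```text
t: 19.8
tool_pos: [495.1, -292.9, 263.4]
tcp_rot: [3.128, -0.283, 0.002]
contact_force: [0.5, -0.5, -4.7]
gripper_width: 10.9
grasp_force: 58.5
```

>>> {"api": "jog_arm", "payload": {
  "deltas": [
    [0,0,0,0,0,0],
    [0,0,0,0,0,0],
    [0,0,0,0,0,0]
  ]
}}

```text
t: 20.1
tool_pos: [494.4, -292.5, 261.6]
tcp_rot: [-3.128, 0.283, 0.002]
contact_force: [0.3, 0.2, -4.0]
gripper_width: 11.0
grasp_force: 58.5
```

```bash
sed -i 's/(280,150,360,330)/(270,95,365,200)/' ball.py; python3 - <<'E'
from ball import *
o,s,X=look("w5")
c,n=np.cos(-.182),np.sin(-.182)
print(delta((519.5-50*c,157.5-50*n,260),-.182-np.pi/2,o))
E
```

```text
20.1 [ 494.39881108 -292.48523665  261.63726951] [-3.12824876e+00  2.82623731e-01  2.14406967e-03] [ 0.26470593  0.18033    -3.97483482] [-0.01039415 -0.02291077  0.05578785] 10.971159867136839 58.511695861816406 [ 0.43  0.49  0.09  1.7  -0.05  0.96 -1.22]
ball px (array([315.64628975, 148.30106007]), np.int32(2830)) world [ 545.9036583  -300.34232169  248.33726951] tool [52.09782018 -1.49494761 13.22706836]
[-1.0595e+01 -4.4729e+01  2.0000e-01 -0.0000e+00  1.0000e-03  2.0000e-03]
```

>>> {"api": "jog_arm", "payload": {
  "deltas": [
    [-0.05,-0.2,0,0,0,0],
    [-0.15,-0.6,0,0,0,0],
    [-0.3,-1.2,0,0,0,0],
    [-0.5,-2,0,0,0,0],
    [-0.7,-3,0,0,0,0],
    [-1,-4.1,0,0,0,0],
    [-1.25,-5.3,0,0,0,0],
    [-1.55,-6.6,0,0,0,0]
  ]
}}

```text
t: 20.95
tool_pos: [491.4, -223.7, 262.4]
tcp_rot: [-3.129, 0.282, -0.0]
contact_force: [0.2, 0.1, -4.5]
gripper_width: 11.0
grasp_force: 58.4
```

>>> {"api": "jog_arm", "payload": {
  "deltas": [
    [-0.3,-1.3,0,0,0,0],
    [-0.6,-2.6,0,0,0,0],
    [-0.9,-3.9,0,0,0,0],
    [-1.2,-5.2,0,0,0,0],
    [-1.55,-6.5,0,0,0,0],
    [-1.85,-7.8,0,0,0,0],
    [-2.15,-9.1,0,0,0,0],
    [-2.45,-10.4,0,0,0,0]
  ]
}}

```text
t: 21.75
tool_pos: [485.9, -117.2, 262.4]
tcp_rot: [-3.129, 0.283, -0.0]
contact_force: [0.4, 0.1, -4.8]
gripper_width: 10.9
grasp_force: 58.4
```

```bash
python3 - <<'E'
from plan import *
o=get_obs();print(o["tool_pos"],o["tcp_rot"],np.round(o["qpos"],2),o["joint_vel"].round(2))
c,n=np.cos(-.182),np.sin(-.182)
print(delta((519.5-50*c,157.5-50*n,260),-.182-np.pi/2,o))
E
```

```text
[ 485.91254222 -117.23253729  262.35373214] [-3.12883471e+00  2.82778791e-01 -2.38001805e-04] [ 0.13  0.38  0.07  1.89 -0.03  0.88 -1.54] [-0.24 -0.06 -0.03  0.09  0.02 -0.04 -0.27]
[-6.6210e+00 -2.7639e+01  2.3500e-01 -0.0000e+00 -0.0000e+00  2.0000e-03]
```

>>> {"api": "jog_arm", "payload": {
  "deltas": [
    [-0.3,-1.3,0,0,0,0],
    [-0.6,-2.6,0,0,0,0],
    [-0.9,-3.9,0,0,0,0],
    [-1.2,-5.2,0,0,0,0],
    [-1.55,-6.5,0,0,0,0],
    [-1.85,-7.8,0,0,0,0],
    [-2.15,-9.1,0,0,0,0],
    [-2.45,-10.4,0,0,0,0]
  ]
}}

```text
t: 22.55
tool_pos: [480.4, -10.5, 262.4]
tcp_rot: [-3.129, 0.283, -0.0]
contact_force: [-0.2, 0.2, -4.2]
gripper_width: 10.8
grasp_force: 58.4
```

>>> {"api": "jog_arm", "payload": {
  "deltas": [
    [-0.3,-1.3,0,0,0,0],
    [-0.6,-2.6,0,0,0,0],
    [-0.9,-3.9,0,0,0,0],
    [-1.2,-5.2,0,0,0,0],
    [-1.55,-6.5,0,0,0,0],
    [-1.85,-7.8,0,0,0,0],
    [-2.15,-9.1,0,0,0,0],
    [-2.45,-10.4,0,0,0,0]
  ]
}}

```text
t: 23.35
tool_pos: [475.0, 96.2, 262.3]
tcp_rot: [3.129, -0.283, -0.0]
contact_force: [0.2, 0.4, -4.9]
gripper_width: 10.9
grasp_force: 58.4
```

>>> {"api": "jog_arm", "payload": {
  "deltas": [
    [-0.25,-1.2,0,0,0,0],
    [-0.5,-2.2,0,0,0,0],
    [-0.75,-3.1,0,0,0,0],
    [-0.9,-3.9,0,0,0,0],
    [-1.1,-4.5,0,0,0,0],
    [-1.2,-5,0,0,0,0],
    [-1.3,-5.3,0,0,0,0],
    [-1.3,-5.5,0,0,0,0]
  ]
}}

```text
t: 24.15
tool_pos: [472.0, 151.6, 262.3]
tcp_rot: [3.129, -0.283, -0.0]
contact_force: [0.0, -0.4, -3.5]
gripper_width: 11.0
grasp_force: 58.4
```

>>> {"api": "jog_arm", "payload": {
  "deltas": [
    [0,0,0,0,0,0],
    [0,0,0,0,0,0],
    [0,0,0,0,0,0],
    [0,0,0,0,0,0]
  ]
}}

```text
t: 24.55
tool_pos: [472.1, 151.3, 262.3]
tcp_rot: [3.129, -0.283, 0.0]
contact_force: [-0.6, 0.4, -5.1]
gripper_width: 10.9
grasp_force: 58.4
```

```bash
python3 - <<'E'
from ball import *
o,s,X=look("w6")
for n in("side","top"):
    q=eyes.snapshot(n);np.savez(f"pics/{n}2.npz",**q);cv2.imwrite(f"pics/{n}2.png",q["color"][:,:,::-1])
c,n=np.cos(-.182),np.sin(-.182)
print(delta((519.5-50*c,157.5-50*n,260),-.182-np.pi/2,o))
t=cv2.imread("pics/side2.png")[170:290,220:380];z=cv2.resize(t,(533,400),interpolation=cv2.INTER_CUBIC)
w=cv2.imread("pics/w6.png")[60:310,160:480]
cv2.imwrite("pics/fin.png",np.vstack([np.hstack([z[:300,:400],cv2.resize(w,(400,300))])]))
E
```

```text
24.55 [472.1421937  151.29762886 262.34862093] [ 3.12872986e+00 -2.83343717e-01  1.46366213e-04] [-0.59915737  0.44320905 -5.11656856] [-0.01041931  0.02252544 -0.03000859] 10.902413100587419 58.448562026023865 [-0.37  0.37  0.    1.9  -0.    0.87 -2.12]
ball px (array([316.32124172, 147.59469829]), np.int32(2867)) world [523.93587383 143.01724609 249.04862093] tool [52.43729272 -1.15975894 13.30508667]
[-4.530e-01 -1.468e+00  2.350e-01  0.000e+00 -0.000e+00  1.000e-03]
```

View pics/fin.png

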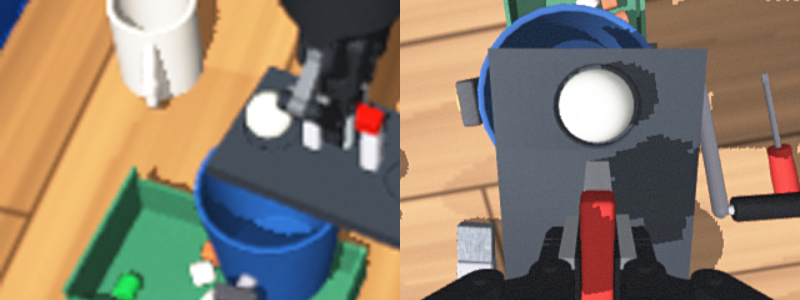

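The ball is in its pocket, about 14 mm short of the barrel's middle, and the tray is level over the rim. Final trim.

>>> {"api": "jog_arm", "payload": {
  "deltas": [
    [-0.05,-0.1,0,0,0,0],
    [-0.15,-0.4,0.1,0,0,0],
    [-0.3,-0.75,0.1,0,0,0],
    [-0.45,-1.1,0.2,0,0,0],
    [-0.55,-1.3,0.2,0,0,0],
    [-0.6,-1.4,0.2,0,0,0],
    [-0.6,-1.4,0.2,0,0,0],
    [-0.6,-1.4,0.2,0,0,0]
  ]
}}

```text
t: 25.5
tool_pos: [468.8, 166.3, 260.4]
tcp_rot: [3.129, -0.283, 0.0]
contact_force: [0.2, -0.6, -4.1]
gripper_width: 10.8
grasp_force: 58.4
```

>>> {"api": "jog_arm", "payload": {
  "deltas": [
    [0,0,0,0,0,0],
    [0,0,0,0,0,0],
    [0,0,0,0,0,0],
    [0,0,0,0,0,0],
    [0,0,0,0,0,0],
    [0,0,0,0,0,0],
    [0,0,0,0,0,0],
    [0,0,0,0,0,0]
  ]
}}

```text
t: 26.3
tool_pos: [468.7, 166.4, 260.3]
tcp_rot: [-3.129, 0.283, -0.0]
contact_force: [-0.2, 0.1, -4.8]
gripper_width: 10.9
grasp_force: 58.4
```

```bash
python3 - <<'E'
from ball import *
o,s,X=look("w7"); print(o["joint_vel"].round(3))
# independent ball check in side+top, rim check in wrist picture before tipping
S,T=eyes.snapshot("side"),eyes.snapshot("top")
p=proj(cam(S),X).astype(int)
a=blob(S,lambda h,s,v:(s<70)&(v>130),(p[0]-14,p[1]-12,p[0]+8,p[1]+12));print(p,a[:2],"side+wrist",tri((cam(S),a[0]),(wcam(s,o["tool_pos"],o["tcp_rot"]),blob(s,lambda h,s,v:(s<60)&(v>130),(270,95,365,200))[0])))
# rim: blue pixels visible round the tray, wrist view, on z=190 plane -> outermost arc circle fit (r=52)
c=wcam(s,o["tool_pos"],o["tcp_rot"])
hsv=cv2.cvtColor(s["color"],cv2.COLOR_RGB2HSV).astype(int);m=(hsv[...,0]>100)&(hsv[...,0]<125)&(hsv[...,1]>130);ys,xs=np.where(m)
Q=np.array([plane(c,(x,y),190)[:2] for x,y in zip(xs,ys)]);Q=Q[np.hypot(*(Q-[519.5,157.8]).T)<70]
h=cv2.convexHull(Q.astype(np.float32))[:,0];d=h-[519.5,157.8]
for ang in range(0,360,30):
    k=np.abs((np.degrees(np.arctan2(d[:,1],d[:,0]))-ang+180)%360-180)<15
    if k.any(): print(ang,np.hypot(*d[k].T).max().round(1))
E
```

```text
26.3 [468.71969841 166.40606046 260.31921065] [-3.12881506e+00  2.82700115e-01 -1.08659638e-04] [-0.1846076   0.12422512 -4.82695673] [0.0095492  0.01517924 0.01665881] 10.900991231059077 58.430893421173096 [-0.4   0.37 -0.    1.9   0.    0.87 -2.15]
ball px (array([316.66039707, 147.54440961]), np.int32(2871)) world [520.51137072 157.97767516 247.01921065] tool [52.46274731 -0.99096248 13.30350096]
[-0.    -0.    -0.002 -0.001  0.001  0.001 -0.001]
[299 210] (array([299.22758621, 210.70344828]), np.int32(145)) side+wrist (array([520.52548417, 158.17175951, 245.09063934]), [np.float64(0.3039436390356953), np.float64(0.30394363903578786)])
0 52.6
30 52.7
60 51.2
300 52.9
330 53.0
```

```bash
python3 -c "
from bench import ticket
print(ticket.close_job())"
```

```text
the job is handed in; nothing more can be done
None
```

I handed the job in at about 26 s: all five chunks are in the green catch tray, the barrel is back upright at its stop, and the ball tray is held level and still, with the ball about 1 mm from the middle of the mouth by camera and the tray about 32 mm above the rim.

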